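Rock the angle gauge on the levelling stud

ROBOT

A 6-joint arm with a two-finger parallel gripper is mounted at the origin on the work surface. World frame = base frame: x ahead of the robot, y to its left, z up, the work surface at z = 0. Lengths are in m, angles in rad, forces in N, time in s.
With the tool pointing down it reaches from about 0.25 to 0.775 m from the base axis. Payload 4 kg.
Tool frame: the origin (TCP) lies at the very end of the fingers, on their centre line; the grasp point (between the pads) lies 19 mm behind it; z points along the fingers, y is the line along which they close (so a half turn about z gives the same grasp; the last joint's range is limited). The gripper opens to 94 mm and grips with 3 to 60 N. Pads are 16 mm wide; open, the fingers measure 119 mm over their backs; the gripper's body (75 mm by 177 mm) begins 78 mm behind the grasp point.
Start: joints at [-1.245, 0.087, 1.371, -0, 1.684, -0.103], TCP at [0.229, -0.5, 0.206] pointing down, gripper open.
Joint ranges: [-3.1, 3.1], [-0.76, 2.03], [0.27, 2.55], [-1.08, 4.22], [0.17, 2.65], [-2.57, 2.57]. Speed limits (rad/s): [2.79, 2.79, 3.14, 3.14, 3.14, 3.14].

INTERFACE

Orientations are given as [roll, pitch, yaw] about the fixed x, y, z axes, in that order (R = Rz(yaw) Ry(pitch) Rx(roll)).
In Python, from bench import robot gives the robot as it stands. The module is installed in compiled form; this text tells all that it offers.
- The arm moves only by the tool move_arm, never from a script. Its argument "deltas" is one flat list of numbers, 7 for each row, row after row: the turn, a rotation vector about the tool's x, y, z in rad, then the shift along the tool's x, y, z in cm, then the closure, from -1 (fully open) to 1 (shut). A call has 1 to 8 rows; each row is the pose to reach, as a shift and turn from the pose commanded when the call began, along the tool's axes at that moment; what a row does not reach only later rows make up. A row lasts 1/10 s, in which the tool goes at most 50 mm and 8.59 degrees, less where a joint would pass 70% of its speed; a pose out of reach is approached as far as the arm can. A call with a gripper value outside its range is refused whole. The fingers move at their own pace and stop on an object; the grip force is fixed at half the most. Time passes only in rows, so rows that repeat a pose let the fingers close. It gives the time, the measured TCP pose, the force, the opening and the grip force at its end, in the units of the state.
- robot.get_obs(): the state, without advancing time (a new reading comes with each control period).
- robot.snapshot(name): name is "scene" or "side" or "wrist"; returns a dict with "image" (420x560x3 uint8, red, green, blue), "depth" (420x560 float32, m along the optical axis (not along the pixel's ray), 0 where there is no reading), "fov_y" (degrees; the focal length in pixels is half the picture's height over the tangent of half this angle, whatever the lens; pixels are square), "cx", "cy" (the principal point, pixels), "origin" and "orientation" of the camera in the world; the wrist camera has in their place "T_tool_cam" (4x4, takes a point from camera to tool coordinates, whose origin is the TCP and whose axes are the flange's). Camera axes: x right, y up, looking along -z (the intrinsics and any distortion apply to the point x, -y, -z); pixel columns grow to the right and rows downward; lengths in m; the calibration is good to about 2 mm. A picture is of the moment at which its call begins: read the wrist's pose just before it.
- robot.close_job(): hands the job in; it is judged then, once.
The state is a dict: "time": time; "joint_positions": joint angles; "qvel": joint speeds; "joint_torque": joint torques, N m; "tool_pos": TCP position; "ee_rot": TCP orientation; "wrist_force": force on the tool from outside, world axes, zero at the start; "wrist_torque": the same for the moment, N m; "width": finger opening in m; "finger_force": force on a finger pad.
Only numpy, scipy, OpenCV 4.12 (cv2) and the standard library are available. Lean on these libraries where they do the work, as an engineer would, in place of code of your own. Each camera call takes 0.05 s, during which the arm holds its last target. There are 200 camera calls.

TASK

Pick up the dial angle gauge by its tab and stand it upright on the crown of the raised stud, the middle of its foot on the crown. Then, keeping the foot resting gently on the crown, rock the gauge over until its swinging pointer settles on the wedge mark at the dial's edge, and finish while holding it there in the gripper, so that a colleague can shim the valve rail to that angle. Leave everything else on the bench where it is.

Things in the scene. Friction and masses are not known exactly. Their poses are not given: they have to be found in the camera images.
- gauge_grip (a point): Centre of the angle gauge's grip tab, 130 mm above the underside of its foot. The grey tab tops the gauge: 26 mm thick (x), 44 mm wide (y), bare from 110 to 152 mm above the underside. Gauge axes: x out of the dial (to the far side of the bench and its left, yaw 0.3 to 0.9 rad), y along the foot, z up. The gauge starts upright on the bench.
- gauge: The gauge, about 0.35 kg, 152 mm tall; origin at the centre of its underside, axes as gauge_grip. Flat steel foot 34 (x) by 70 (y) by 18 mm; round black case 96 mm across, 32 mm thick, centre 62 mm above the underside; white dial on its +x face. Pointer and mark lie behind a window and cannot be touched.
- gauge_foot (a point): Centre of the underside of the gauge's foot, axes as above.
- pointer (a joint): Angle of the pointer, a slender black hand 38 mm long, about the gauge's x at the dial centre: 0 straight down the gauge, positive to the gauge's +y. It hangs plumb by its own weight: turning the gauge by a about its own x brings it to -a. It swings and settles within about 1 s.
- index (a joint): Angle of the wedge mark, measured the same way: a black wedge at the dial's lower edge, its point to the centre, 0.18 to 0.35 rad to the +y side; fixed in the gauge. The pointer is on it when both angles are equal, so when the gauge's top leans by that angle to its +y side.
- pointer_tip (a point): Tip of the pointer, 38 mm from the dial centre.
- mark (a point): Point of the wedge mark, 38 mm from the dial centre; coincides with pointer_tip when the pointer is on the mark.
- stud: Stud block, fixed. Dark base plate 64 (x) by 110 (y) by 18 mm; on it a narrow aluminium stud, its rounded crown a cylinder of 20 mm radius, 40 mm long along x, axis 50 mm above the bench. Uneven: a lower flat shoulder beside it (y 19 to 43 mm, top at 48 mm); a gauge let go on it falls. Origin under the base's centre, z up, yaw 0.3 to 0.8 rad.
- stud_crown (a point): Highest point of the stud's crown, at its middle, 70 mm above the bench; axes as the stud block.
- amber_a: small amber glass bottle, 42 mm across, 78 mm tall, standing; bystander; origin under its centre
- amber_b: second small amber bottle, same size; bystander
- jar: white jar with a red lid, 54 mm across, 60 mm tall; bystander
- offcut: aluminium rail offcut, 30 x 140 x 30 mm, lying flat; bystander
- driver: screwdriver, 170 mm, lying; bystander
- spanner: spanner, 150 mm, lying; bystander
Things that resemble listed ones, but are neither listed nor needed, are in the scene too. There is more than one size of the gauge; the one meant has the size given above.

How it is judged:
On the way, in this order (a step that is already met when the one before it is completed fails the run):
1. the gauge is lifted off the bench in the gripper (height (world z) of gauge_foot above 0.04 m and contact force between the fingers and gauge above 1 N), for 0.2 s.
2. the gauge, still held, stands upright (within 0.09 rad) on the crown, middle of its foot within 20 mm of the crown's middle (contact force between gauge and stud above 0.3 N and distance between gauge_foot and stud_crown below 0.02 m and angle between gauge's own z axis and vertical below 0.09 rad and contact force between the fingers and gauge above 1 N), for 0.2 s.
At the end, for the whole second after the job is handed in: Ends holding: for the last second the gripper holds the gauge still, leaning over 0.1 rad, its foot on the crown with 0.3 to 25 N and its middle within 20 mm of the crown's middle, and the settled pointer's tip is within 2.5 mm (about 3.7 degrees) of the mark (distance between pointer_tip and mark below 0.0025 m and velocity of joint pointer between -0.2 and 0.2 rad/s and angle between gauge's own z axis and vertical above 0.1 rad and linear speed of gauge below 0.02 m/s and contact force between gauge and stud between 0.3 and 25 N and distance between gauge_foot and stud_crown below 0.02 m and contact force between the fingers and gauge above 1 N); the arm keeps its last pose, push and grip.
It fails at once if the gauge is pressed or knocked on the stud with more than 50 N (contact force between gauge and stud above 50 N).
It fails at once if the gauge falls over (angle between gauge's own z axis and vertical above 0.9 rad).
It fails at once if a bystander is moved by more than 30 mm (distance of any of amber_a, amber_b, jar, offcut, driver, spanner from where it was at the start of the episode above 0.03 m).
It also fails if it takes over 51 s, if anything falls off the work surface, if the arm or the gripper's body presses on something with over 40 N, if the wrist force passes 120 N, or if a joint passes its speed limit or range.

## Working session

There is one attempt and no reset: what is moved stays moved. The work goes in short steps, Python scripts to look and compute and a tool call to move; the robot and the scene stay as the last step left them, time stands still between calls to the robot, and variables do not carry over. Pictures are saved under pics/ and viewed, at most 10 in all, crops included, and the job is handed in when it is done.

Besides the shell and the picture viewer there is one more tool, called after "Call:" by a JSON object that holds its "op" and its "data", one argument or row to a line. move_arm: Moves the arm, as the interface text tells. Its arguments: {"type":"object","properties":{"deltas":{"type":"array","items":{"type":"number"}}},"required":["deltas"]}

```bash
mkdir -p pics
cat > h.py <<'E'
import numpy as np, cv2
from scipy.spatial.transform import Rotation as R
from bench import robot
def rot(o):
    o=np.array(o,float)
    if o.shape==(3,3): return o
    return R.from_euler('xyz',o).as_matrix() if o.size==3 else R.from_quat(o).as_matrix()
def snap(name):
    ob=robot.get_obs(); s=robot.snapshot(name)
    if 'T_tool_cam' in s:
        T=np.eye(4);T[:3,:3]=rot(ob['ee_rot']);T[:3,3]=ob['tool_pos'];T=T@np.array(s['T_tool_cam'])
    else:
        T=np.eye(4);T[:3,:3]=rot(s['orientation']);T[:3,3]=s['origin']
    s['T']=T; s['f']=210/np.tan(np.radians(s['fov_y'])/2); return s
def ray(s,u,v):
    d=np.array([(u-s['cx'])/s['f'],-(v-s['cy'])/s['f'],-1.]); return s['T'][:3,3],s['T'][:3,:3]@d
def onplane(s,u,v,z):
    o,d=ray(s,u,v); return o+d*(z-o[2])/d[2]
def cloud(s):
    v,u=np.mgrid[:420,:560]; Z=s['depth']
    P=np.stack([(u-s['cx'])/s['f']*Z,-(v-s['cy'])/s['f']*Z,-Z],-1)
    return P@s['T'][:3,:3].T+s['T'][:3,3]
def save(s,n): cv2.imwrite('pics/'+n+'.png',s['image'][:,:,::-1])
E
python3 - <<'E'
from h import *
o=robot.get_obs(); print({k:np.round(v,3) for k,v in o.items()})
ims=[]
for n in ('scene','side'):
    s=snap(n); print(n,{k:s[k] for k in s if k not in('image','depth','T')}); save(s,n+'0'); np.save(n+'0.npy',s,allow_pickle=True)
E
```

```text
{'time': np.float64(0.0), 'joint_positions': array([-1.245,  0.088,  1.372, -0.   ,  1.684, -0.103]), 'qvel': array([-0.   , -0.001,  0.001, -0.001,  0.001, -0.002]), 'joint_torque': array([ 1.0000e-03, -3.4018e+01, -3.0243e+01,  7.2000e-02,  3.3000e-02,
       -0.0000e+00]), 'tool_pos': array([ 0.228, -0.5  ,  0.204]), 'ee_rot': array([-3.139, -0.   ,  0.429]), 'wrist_force': array([-0.331, -0.619, -0.287]), 'wrist_torque': array([-0.034,  0.034,  0.003]), 'finger_force': np.float64(0.0), 'width': np.float64(0.094)}
scene {'fov_y': 47.20534463183333, 'cx': 283.39200394063215, 'cy': 210.42224384729, 'origin': array([ 1.45520645, -0.02840047,  0.89093971]), 'orientation': array([ 0.84719612, -0.0129252 ,  1.50990909]), 'f': np.float64(480.6099057238724)}
side {'fov_y': 47.74148019209079, 'cx': 287.97443080476506, 'cy': 209.51436902297198, 'origin': array([-0.11664311,  0.81389638,  0.68546835]), 'orientation': array([ 1.05040135e+00,  1.00311193e-03, -2.43781512e+00]), 'f': np.float64(474.54605416531376)}
```

View pics/scene0.png

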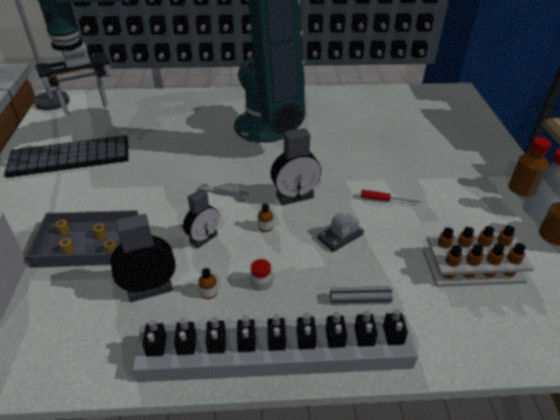

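View pics/side0.png

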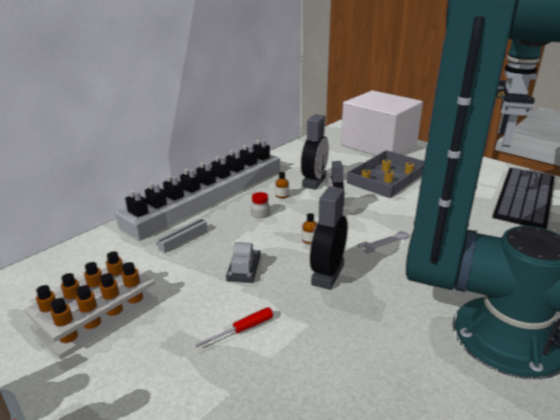

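Candidate gauges in the scene view: A (297,170) with the dial towards the camera, B (203,218), smaller with the dial visible, and C (143,258) with its back to the camera. I'll check their sizes.

Run:
```python
from h import *
from scipy import ndimage
Q=[]
for n in ('scene','side'):
    s=np.load(n+'0.npy',allow_pickle=True).item(); P=cloud(s); ok=s['depth']>0
    Q.append((P,s['image'],ok))
    X=P[ok]; g=X[(abs(X[:,2])<.02)]; print(n,'bench z med',np.median(g[:,2]))
    m=ok&(P[...,2]>.025)&(P[...,2]<.25)&(P[...,0]>.2)&(P[...,0]<.95)&(abs(P[...,1])<.5)
    l,k=ndimage.label(m)
    for i in range(1,k+1):
        q=P[l==i]
        if len(q)<60: continue
        v,u=np.argwhere(l==i).mean(0); print(' uv',int(u),int(v),'n',len(q),'min',q.min(0).round(3),'max',q.max(0).round(3),'med',np.median(q,0).round(3))
s=np.load('scene0.npy',allow_pickle=True).item()
cv2.imwrite('pics/cropA.png',cv2.resize(s['image'][120:260,180:380,::-1],(800,560),interpolation=cv2.INTER_CUBIC))
```

```text
scene bench z med -0.0005741835788380945
 uv 290 147 n 3578 min [ 0.2   -0.002  0.025] max [0.436 0.152 0.25 ] med [0.403 0.064 0.142]
 uv 103 99 n 74 min [ 0.203 -0.458  0.203] max [ 0.221 -0.44   0.25 ] med [ 0.215 -0.447  0.228]
 uv 199 215 n 1269 min [ 0.513 -0.215  0.025] max [ 0.596 -0.128  0.155] med [ 0.565 -0.171  0.089]
 uv 265 215 n 273 min [ 0.501 -0.028  0.025] max [0.539 0.013 0.081] med [ 0.525 -0.009  0.05 ]
 uv 135 253 n 4203 min [ 0.465 -0.5    0.025] max [ 0.758 -0.215  0.22 ] med [ 0.729 -0.288  0.114]
 uv 343 223 n 446 min [0.521 0.16  0.025] max [0.588 0.234 0.073] med [0.566 0.19  0.051]
 uv 98 228 n 98 min [ 0.516 -0.452  0.025] max [ 0.545 -0.423  0.039] med [ 0.535 -0.436  0.034]
 uv 456 252 n 2094 min [0.617 0.389 0.025] max [0.745 0.5   0.105] med [0.706 0.433 0.06 ]
 uv 109 244 n 101 min [ 0.576 -0.412  0.025] max [ 0.607 -0.383  0.039] med [ 0.595 -0.397  0.034]
 uv 260 271 n 473 min [ 0.683 -0.05   0.025] max [0.735 0.001 0.064] med [ 0.718 -0.025  0.057]
 uv 207 281 n 359 min [ 0.715 -0.168  0.025] max [ 0.753 -0.126  0.082] med [ 0.741 -0.146  0.051]

[... 478 characters left out ...]
.95  0.281 0.117] med [0.875 0.066 0.059]
 uv 374 176 n 493 min [ 0.465 -0.5    0.025] max [ 0.631 -0.343  0.044] med [ 0.558 -0.373  0.034]
 uv 327 227 n 3210 min [ 0.347 -0.194  0.025] max [0.59  0.153 0.22 ] med [0.377 0.103 0.123]
 uv 281 182 n 213 min [ 0.704 -0.165  0.025] max [ 0.745 -0.123  0.079] med [ 0.721 -0.141  0.049]
 uv 259 201 n 311 min [ 0.675 -0.05   0.025] max [0.728 0.003 0.063] med [ 0.693 -0.015  0.05 ]
 uv 180 231 n 407 min [0.748 0.131 0.025] max [0.782 0.272 0.034] med [0.763 0.207 0.03 ]
 uv 241 256 n 550 min [0.517 0.157 0.025] max [0.575 0.234 0.073] med [0.543 0.204 0.049]
 uv 114 280 n 2421 min [0.616 0.388 0.025] max [0.741 0.5   0.103] med [0.646 0.451 0.067]
```

View pics/cropA.png

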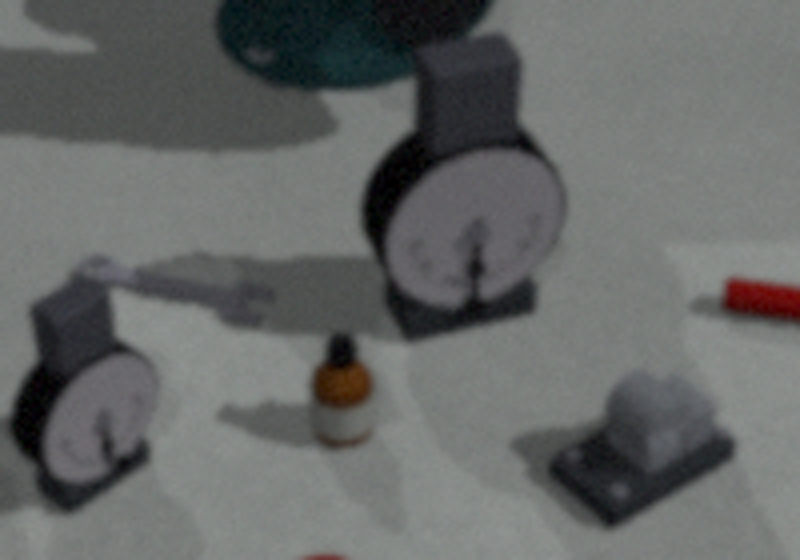

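B, at (203,218), is the only gauge whose top is about 152 mm high. A and C both reach 220 mm, so B is the target, and the crop shows its dial facing far and left as described. The stud is at scene pixel (343,223), with its shoulder on the right. Next I'll measure the poses of B and the stud and average frames for the dial.

Run:
```python
from h import *
N=24; S=[snap('scene') for _ in range(N)]
s=S[0]; s['image']=np.mean([a['image'] for a in S],0).astype(np.float32); s['depth']=np.median([a['depth'] for a in S],0)
np.save('sceneavg.npy',s,allow_pickle=True)
P=cloud(s); sd=np.load('side0.npy',allow_pickle=True).item(); P2=cloud(sd)
def box(P,c,r,z0,z1): 
    q=P.reshape(-1,3); return q[(np.hypot(q[:,0]-c[0],q[:,1]-c[1])<r)&(q[:,2]>z0)&(q[:,2]<z1)]
b=(.56,-.17)
g=box(P,b,.08,.02,.2); print('top z',np.percentile(g[:,2],[95,98,99.5]))
for nm,p in(('scene',P),('side',P2)):
  t=box(p,b,.08,.146,.165); print(nm,'tab top',len(t),t.mean(0).round(4),cv2.minAreaRect((t[:,:2]*1000).astype(np.float32)))
# dial plane: bright pixels
bright=s['image'].mean(2)>95
q=P[bright]; q=q[(np.hypot(q[:,0]-b[0],q[:,1]-b[1])<.08)&(q[:,2]>.02)&(q[:,2]<.105)]
c=np.median(q,0); 
for _ in range(4):
    U=np.linalg.svd(q-q.mean(0))[2]; n=U[2]; d=(q-q.mean(0))@n; q=q[abs(d)<.006]
if n[0]<0:n=-n
print('dial',len(q),q.mean(0).round(4),q.min(0).round(3),q.max(0).round(3),'n',n.round(3),'yaw',np.arctan2(n[1],n[0]))
for nm,p in(('scene',P),('side',P2)):
  for lo,hi in((.010,.022),(.045,.052),(.06,.08),(.067,.08)):
    t=box(p,(.555,.195),.085,lo,hi); print(nm,lo,len(t),t.mean(0).round(4),[np.round(x,1) for x in cv2.minAreaRect((t[:,:2]*1000).astype(np.float32))])
cv2.imwrite('pics/dial.png',cv2.resize(np.clip(s['image'][180:255,175:235,::-1]*1.5,0,255).astype(np.uint8),(480,600),interpolation=cv2.INTER_CUBIC))
```

```text
top z [0.15086934 0.15117207 0.15153911]
scene tab top 147 [ 0.5531 -0.1716  0.1504] ((550.8033447265625, -172.1265106201172), (25.75797462463379, 43.388519287109375), 44.837520599365234)
side tab top 85 [ 0.5446 -0.1681  0.1511] ((547.0891723632812, -171.67315673828125), (25.69451141357422, 50.11203384399414), 42.97087478637695)
dial 495 [ 0.5617 -0.1603  0.0642] [ 0.528 -0.191  0.021] [ 0.592 -0.128  0.104] n [0.716 0.698 0.001] yaw 0.7727397923755329
scene 0.01 481 [0.5786 0.1769 0.0171] [array([560.6, 187.7]), array([ 63.7, 109.8]), np.float64(34.1)]
scene 0.045 107 [0.5544 0.2037 0.0479] [array([553.7, 197.2]), array([40.3, 63.1]), np.float64(33.9)]
scene 0.06 159 [0.5647 0.1852 0.0662] [array([561. , 186.8]), array([40.4, 32.2]), np.float64(37.1)]
scene 0.067 79 [0.5611 0.1869 0.0687] [array([560.3, 187.3]), array([39.5, 20. ]), np.float64(27.8)]
side 0.01 369 [0.5362 0.202  0.0173] [array([555.7, 188. ]), array([ 64.3, 110.9]), np.float64(33.9)]
side 0.045 152 [0.5403 0.209  0.0483] [array([550.1, 196.1]), array([39.4, 65.6]), np.float64(34.1)]
side 0.06 169 [0.5525 0.1917 0.0665] [array([554.4, 191. ]), array([41.3, 33.3]), np.float64(31.1)]
side 0.067 87 [0.5559 0.1879 0.0691] [array([556.4, 187.2]), array([41.5, 25.1]), np.float64(39.3)]
```

View pics/dial.png

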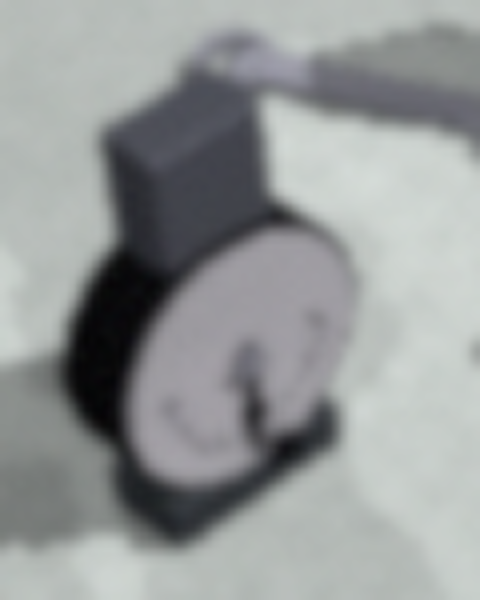

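The averaged crop shows B's tab, the dial with its pointer hanging from about (245,360) to (260,435), and the dark wedge at about (285,445), to the right (+y) of it. I'll rectify the dial and take a polar profile, and get the approach numbers.

```bash
cat > pol.py <<'E'
from h import *
def polar(s,c,yaw,lean=0,name='rect'):
    """c dial centre (world), rectify dial plane; cols=gauge y, rows=-gauge z at .25mm"""
    n=np.array([np.cos(yaw),np.sin(yaw),0]); y0=np.array([-n[1],n[0],0]); z0=np.array([0,0,1.])
    y=np.cos(lean)*y0-np.sin(lean)*z0; z=np.cos(lean)*z0+np.sin(lean)*y0
    r=np.arange(-52,52.01,.25)*1e-3; A,B=np.meshgrid(r,-r)
    W=c+A[...,None]*y+B[...,None]*z
    p=(W-s['T'][:3,3])@s['T'][:3,:3]
    u=s['cx']-s['f']*p[...,0]/p[...,2]; v=s['cy']+s['f']*p[...,1]/p[...,2]
    im=cv2.remap(s['image'].astype(np.float32).mean(2),u.astype(np.float32),v.astype(np.float32),cv2.INTER_CUBIC)
    cv2.imwrite('pics/'+name+'.png',np.clip(im*1.3,0,255).astype(np.uint8))
    return im
def sample(im,rad,ang):  # mm, rad from straight down toward +y
    return cv2.remap(im,np.float32([208+4*rad*np.sin(ang)]),np.float32([208+4*rad*np.cos(ang)]),cv2.INTER_LINEAR)[0]
E
python3 - <<'E'
from pol import *
s=np.load('sceneavg.npy',allow_pickle=True).item()
im=polar(s,np.array([.5615,-.1605,.062]),.775)
a=np.arange(-.3,.61,.05); print('    ',(a*100).astype(int))
for r in range(14,50,3): print(r,sample(im,r,a).astype(int))
T=snap('wrist');print(T['T_tool_cam'],T['fov_y'])
# deltas for approach
o=robot.get_obs(); Rt=rot(o['ee_rot']); print('pose',o['tool_pos'],o['ee_rot'],o['time'])
print('cm tool',Rt.T@(np.array([.549,-.172,.2])-o['tool_pos'])*100)
E
```

```text
[-30 -25 -20 -15 -10  -5   0   4   9  14  19  24  29  34  39  44  49  54
  59]
14 [79 75 71 66 61 58 56 56 59 62 66 70 75 81 86 89 92 95 97]
17 [ 88  83  77  70  62  57  54  53  55  60  67  75  82  87  91  96 100 102
 103]
20 [ 91  85  78  69  60  53  48  47  51  59  70  79  86  93 100 103 104 105
 106]
23 [ 95  85  76  66  53  44  39  38  44  54  66  77  89  98 101 104 106 107
 107]
26 [ 99  90  80  68  53  41  34  34  41  51  63  78  90  96 101 104 105 106
 106]
29 [100  94  86  74  58  46  39  40  48  57  69  82  90  98 100 101 102 103
 104]
32 [ 99  97  90  80  65  54  46  47  57  67  80  87  95 100 101 101 101 102
 104]
35 [100 100  96  88  74  61  50  51  60  74  84  91  98 100 103 103 103 104
 105]
38 [105 104 101  95  85  70  56  51  57  68  78  88  94 101 103 104 104 104
 105]
41 [104 104 102 100  92  79  65  53  52  54  64  72  84  93  99 102 100 100
 100]
44 [93 92 92 91 87 80 69 55 46 41 42 52 64 80 88 91 92 87 90]
47 [70 70 73 72 68 66 62 52 40 32 24 28 44 58 70 76 72 72 77]
[[-2.41376339e-04  9.70523751e-01  2.41005375e-01  7.06022497e-02]
 [ 9.99999452e-01 -1.12167274e-05  1.04670822e-03  3.01882422e-04]
 [ 1.01855848e-03  2.41005495e-01 -9.70523216e-01 -1.78099585e-01]
 [ 0.00000000e+00  0.00000000e+00  0.00000000e+00  1.00000000e+00]] 65.19065241613161
pose [ 0.22867401 -0.50022497  0.2055128 ] [3.14149183e+00 4.68574633e-05 4.28800261e-01] 1.35
cm tool [ 42.77949782 -16.53246179   0.54760811]
```

View pics/rect.png

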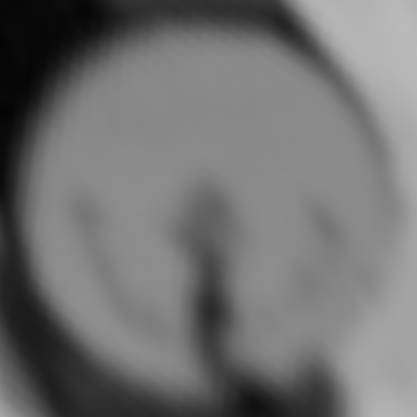

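```bash
cat > d.py <<'E'
from h import *
def tgt(yaw,tilt_y=0,lean=0): return R.from_euler('z',yaw)*R.from_euler('x',np.pi)*R.from_euler('y',tilt_y)
def delta(p,Rg,p0=None,R0=None):
    o=robot.get_obs(); R0=R.from_matrix(rot(o['ee_rot'])) if R0 is None else R0; p0=o['tool_pos'] if p0 is None else p0
    print('turn',(R0.inv()*Rg).as_rotvec().round(3),'cm',(R0.inv().apply(np.array(p)-p0)*100).round(2))
E
python3 - <<'E'
from d import *
o=robot.get_obs()
delta([.603,-.119,.30],tgt(.775,0))
delta([.603,-.119,.158],tgt(.775,-.54))
E
```

```text
turn [ 0.     0.    -0.346] cm [ 49.89 -19.11  -9.45]
turn [-0.093 -0.534 -0.338] cm [ 49.89 -19.11   4.75]
```

Call:
{"op": "move_arm", "data": {
  "deltas": [0,0,0,0,0,-5,-1,0,0,0,2,-1,-9.5,-1,0,0,-0.08,6.5,-2.5,-9.5,-1,0,0,-0.16,11,-4.2,-9.5,-1,0,0,-0.24,15.5,-6,-9.5,-1,0,0,-0.3,20,-7.7,-9.5,-1,0,0,-0.34,24.5,-9.4,-9.5,-1,0,0,-0.346,29,-11.1,-9.5,-1]
}}

```text
time: 2.15
tool_pos: [0.4473, -0.2771, 0.3007]
ee_rot: [3.141, 0.0, 0.775]
wrist_force: [0.5, -0.9, -0.2]
width: 0.0941
finger_force: 0.0
```

Run:
```python
from d import *
print(robot.get_obs()['tool_pos'])
delta([.603,-.119,.27],tgt(.775,-.2))
delta([.603,-.119,.158],tgt(.775,-.54))
```

```text
[ 0.44734707 -0.27710923  0.30073946]
turn [ 0.001 -0.2    0.   ] cm [22.18 -0.4   3.07]
turn [ 0.001 -0.54   0.   ] cm [22.18 -0.41 14.27]
```

Call:
{"op": "move_arm", "data": {
  "deltas": [0,0,0,4.5,0,0,-1,0,0,0,9,-0.2,0,-1,0,-0.1,0,13.5,-0.3,0,-1,0,-0.22,0,18,-0.4,0,-1,0,-0.34,0,22.2,-0.4,2,-1,0,-0.45,0,22.2,-0.4,6.5,-1,0,-0.54,0,22.2,-0.4,11,-1,0,-0.54,0,22.2,-0.4,14.3,-1]
}}

```text
time: 2.95
tool_pos: [0.6019, -0.1175, 0.1501]
ee_rot: [-3.133, 0.547, 0.784]
wrist_force: [-0.6, 0.6, -0.7]
width: 0.0941
finger_force: 0.0
```

Run:
```python
from pol import *
S=[snap('wrist') for _ in range(8)]
s=S[-1]; print(robot.get_obs()['tool_pos'],robot.get_obs()['ee_rot'])
s['image']=np.mean([a['image'] for a in S[2:]],0).astype(np.float32); np.save('w1.npy',s,allow_pickle=True); save({'image':s['image'].astype(np.uint8)},'w1')
```

```text
[ 0.60335982 -0.12134446  0.16161629] [3.13482372 0.53520884 0.77013732]
```

View pics/w1.png

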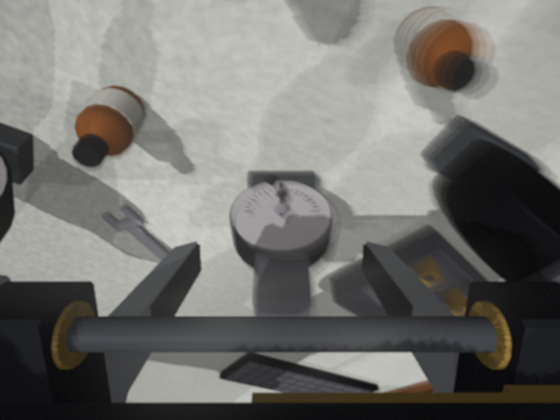

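The wrist view shows the dial at (282,222) with the foot at the top, the pointer at about (282,195), and the wedge left of it at about (268,187). The image is smeared because the arm was still settling. I'll retake it now and rectify.

Run:
```python
from pol import *
S=[snap('wrist') for _ in range(10)]
s=S[5]; print(robot.get_obs()['tool_pos'],[np.linalg.norm(a['T'][:3,3]-s['T'][:3,3]).round(4) for a in S])
s['image']=np.mean([a['image'] for a in S],0).astype(np.float32); s['T']=np.mean([a['T'] for a in S],0)
# tab top & dial centre from depth
s['depth']=np.median([a['depth'] for a in S],0); np.save('w2.npy',s,allow_pickle=True)
P=cloud(s).reshape(-1,3); P=P[(s['depth']>0).ravel()]
q=P[np.hypot(P[:,0]-.55,P[:,1]+.17)<.08]; t=q[(q[:,2]>.147)&(q[:,2]<.158)]
print('tab',len(t),t.mean(0),cv2.minAreaRect((t[:,:2]*1000).astype(np.float32)))
B=s['image'].mean(2).ravel()[(s['depth']>0).ravel()][np.hypot(P[:,0]-.55,P[:,1]+.17)<.08]
n=np.array([.714,.700]); y=np.array([-n[1],n[0]])
d=(q[:,:2]-[.549,-.172]); a=d@n; b=d@y
k=(abs(a-.016)<.008)&(q[:,2]>.02)&(q[:,2]<.108); print('dial n',np.median(a[k]),'y',b[k].min(),b[k].max(),'z',q[k,2].min(),q[k,2].max(),'slope',np.polyfit(b[k],a[k],1))
im=polar(s,np.array([.549,-.172,.062])+.016*np.array([n[0],n[1],0]),.775,name='rect2')
a=np.arange(-.2,.46,.04); print('    ',(a*100).astype(int))
for r in range(8,48,3): print(r,sample(im,r,a).astype(int))
```

```text
[ 0.60201907 -0.12055601  0.15735689] [np.float64(0.0035), np.float64(0.003), np.float64(0.0021), np.float64(0.0014), np.float64(0.0006), np.float64(0.0), np.float64(0.0005), np.float64(0.0009), np.float64(0.0012), np.float64(0.0014)]
tab 1073 [ 0.55443202 -0.16997759  0.15016992] ((552.565185546875, -171.58984375), (21.630298614501953, 43.663917541503906), 44.014869689941406)
dial n 0.016697514570311146 y -0.04988985744326871 0.04520436501935652 z 0.020162575728148058 0.10799923487116306 slope [0.0027809  0.01651348]
     [-20 -16 -12  -7  -3   0   4   8  12  16  20  24  28  32  36  40  44]
8 [121 121 121 121 122 122 122 123 123 124 125 126 127 129 130 132 134]
11 [110 110 113 117 123 128 132 135 138 140 141 143 145 147 148 149 151]
14 [ 67  63  68  83 100 120 135 145 153 155 156 156 156 156 155 155 156]
17 [ 72  57  54  66  86 114 136 149 155 157 157 157 158 157 157 157 157]
20 [ 82  65  53  55  72 101 129 146 154 157 158 158 159 159 159 160 160]
23 [ 74  57  49  44  43  50  71 104 134 152 158 160 160 161 162 162 162]
26 [ 55  46  44  44  43  41  48  76 115 145 158 161 162 162 161 159 158]
29 [ 66  47  44  43  44  50  63  92 129 153 160 159 160 163 159 141 133]
32 [110  87  61  49  61  92 112 119 136 154 157 143 140 156 161 135 117]
35 [129 117  91  61  67 115 145 140 134 151 159 146 138 155 164 151 137]
38 [155 140 109  65  64 116 152 159 152 151 157 161 160 162 164 162 159]
41 [165 160 130  78  66 117 153 154 127 103 113 147 162 165 163 163 163]
44 [166 166 156 132 117 132 150 125  80  55  55  85 135 158 161 158 159]
47 [139 133 127 120 116 114 106  79  54  48  50  49  77 109 114 111 106]
```

View pics/rect2.png

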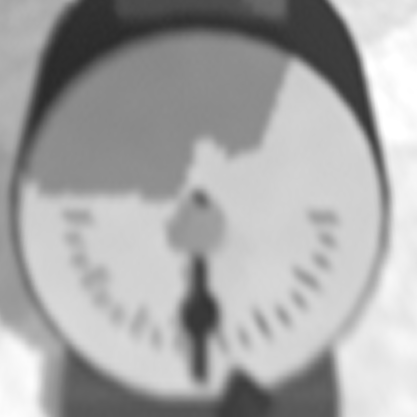

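The rectified view shows the pivot near (198,229), the pointer tip near (200,384) and the wedge tip near (237,370). That puts the mark about 0.25 rad to +y, inside the stated range. Next I'll go above the tab.

Run:
```python
from d import *
o=robot.get_obs();print(o['tool_pos'],o['time'])
delta([.603,-.119,.24],tgt(.775,-.27))
delta([.550,-.1725,.22],tgt(.775))
delta([.550,-.1725,.176],tgt(.775))
```

```text
[ 0.60201907 -0.12055601  0.15735689] 3.85
turn [-0.    0.27 -0.  ] cm [-4.1  -0.04 -7.18]
turn [-0.    0.54 -0.  ] cm [-9.53  0.07 -1.59]
turn [-0.    0.54 -0.  ] cm [-7.26  0.07  2.18]
```

Call:
{"op": "move_arm", "data": {
  "deltas": [0,0.1,0,-2,0,-4,-1,0,0.24,0,-4.1,0,-7.2,-1,0,0.38,0,-7,0,-4.4,-1,0,0.5,0,-9.5,0.1,-1.6,-1,0,0.54,0,-9.5,0.1,-1.6,-1,0,0.54,0,-7.3,0.1,2.2,-1,0,0.54,0,-7.3,0.1,2.2,-1,0,0.54,0,-7.3,0.1,2.2,-1]
}}

```text
time: 4.65
tool_pos: [0.5493, -0.1726, 0.1753]
ee_rot: [-3.139, 0.001, 0.775]
wrist_force: [0.5, 0.1, 0.5]
width: 0.0941
finger_force: 0.0
```

Run:
```python
from d import *
s=snap('wrist');s=snap('wrist'); P=cloud(s)[s['depth']>0]
t=P[(P[:,2]>.143)&(P[:,2]<.16)&(np.hypot(P[:,0]-.55,P[:,1]+.172)<.035)]
r=cv2.minAreaRect((t[:,:2]*1000).astype(np.float32));print('tab',len(t),t.mean(0),r)
delta([.550,-.1725,.116],tgt(.775))
```

```text
tab 2592 [ 0.55181632 -0.17244316  0.15034704] ((550.8245239257812, -173.32537841796875), (26.56824493408203, 44.058067321777344), 43.90241622924805)
turn [ 0.003 -0.001  0.001] cm [-0.09 -0.16  6.24]
```

Call:
{"op": "move_arm", "data": {
  "deltas": [0,0,0,0,0,3,-1,0,0,0,0,0,6,-1,0,0,0,0,0,6,-1,0,0,0,0,0,6,0,0,0,0,0,0,6,1,0,0,0,0,0,6,1,0,0,0,0,0,6,1,0,0,0,0,0,6,1]
}}

```text
time: 5.55
tool_pos: [0.5504, -0.1732, 0.1171]
ee_rot: [3.14, -0.001, 0.775]
wrist_force: [-0.4, -0.5, 1.3]
width: 0.0574
finger_force: 0.0
```

Call:
{"op": "move_arm", "data": {
  "deltas": [0,0,0,0,0,0,1,0,0,0,0,0,0,1,0,0,0,0,0,0,1,0,0,0,0,0,0,1]
}}

```text
time: 5.95
tool_pos: [0.5501, -0.1731, 0.1163]
ee_rot: [3.141, -0.0, 0.775]
wrist_force: [0.0, 0.2, 0.8]
width: 0.0439
finger_force: 30.0
```

Call:
{"op": "move_arm", "data": {
  "deltas": [0,0,0,0,0,-2,1,0,0,0,0,0,-5,1,0,0,0,0,0,-9,1,0,0,0,0,0,-12,1,0,0,0,0,0,-12,1,0,0,0,0,0,-12,1]
}}

```text
time: 6.55
tool_pos: [0.5496, -0.1728, 0.2346]
ee_rot: [-3.14, 0.001, 0.775]
wrist_force: [0.5, -0.5, -4.8]
width: 0.0434
finger_force: 30.0
```

Run:
```python
from d import *
o=robot.get_obs();print(o['tool_pos'],o['ee_rot'],o['width'],o['finger_force'],o['wrist_force'])
delta([.558,.1875,.236],tgt(.594))
```

```text
[ 0.54960475 -0.17280394  0.2345794 ] [-3.13996772e+00  7.48810381e-04  7.74813328e-01] 0.043418817507458046 29.997868537902832 [ 0.47720077 -0.52427198 -4.84598437]
turn [-0.002  0.001  0.181] cm [ 25.81 -25.16  -0.12]
```

Call:
{"op": "move_arm", "data": {
  "deltas": [0,0,0,2.2,-2.1,0,1,0,0,0.02,5,-4.9,0,1,0,0,0.05,8.2,-8,0,1,0,0,0.08,11.4,-11.1,0,1,0,0,0.11,14.6,-14.2,0,1,0,0,0.14,17.8,-17.3,0,1,0,0,0.16,20.6,-20.1,0,1,0,0,0.18,23,-22.4,0,1]
}}

```text
time: 7.35
tool_pos: [0.5556, 0.1501, 0.2315]
ee_rot: [-3.138, 0.007, 0.595]
wrist_force: [0.3, -0.4, -4.2]
width: 0.0436
finger_force: 30.0
```

Run:
```python
from d import *
delta([.558,.1875,.236],tgt(.594))
delta([.558,.1875,.206],tgt(.594))
```

```text
turn [-0.003  0.007  0.001] cm [ 2.29 -2.96 -0.46]
turn [-0.003  0.007  0.001] cm [ 2.31 -2.95  2.54]
```

Call:
{"op": "move_arm", "data": {
  "deltas": [0,0,0,1.2,-1.5,0,1,0,0,0,2.1,-2.7,0,1,0,0,0,2.2,-2.8,0.8,1,0,0,0,2.2,-2.8,1.7,1,0,0,0,2.2,-2.8,2.5,1,0,0,0,2.2,-2.8,2.5,1,0,0,0,2.2,-2.8,2.5,1]
}}

```text
time: 8.05
tool_pos: [0.56, 0.1825, 0.2106]
ee_rot: [-3.141, 0.001, 0.593]
wrist_force: [0.4, -0.3, -4.5]
width: 0.044
finger_force: 30.0
```

Run:
```python
from d import *
for n in('scene','side'):
    s=snap(n); 
    if n=='scene': save(s,'sc3')
    P=cloud(s)[s['depth']>0]; q=P[(np.hypot(P[:,0]-.558,P[:,1]-.1875)<.09)]
    nn=np.array([np.cos(.594),np.sin(.594)]); y=np.array([-nn[1],nn[0]]); d=q[:,:2]-[.558,.1875]; a=d@nn;b=d@y
    for lo,hi in((.092,.106),(.06,.075),(.045,.05)):
        k=(q[:,2]>lo)&(q[:,2]<hi); print(n,lo,k.sum(),'n',np.percentile(a[k],[1,99]).round(4),'y',np.percentile(b[k],[1,99]).round(4))
    k=(q[:,2]>.075)&(q[:,2]<.11)&(abs(b)<.025); print(' foot bottom z',np.percentile(q[k,2],[0,1,3]).round(4))
o=robot.get_obs();print(o['tool_pos'],o['ee_rot'],o['wrist_force'],o['time'])
delta([.558,.1875,.19],tgt(.594))
```

```text
scene 0.092 94 n [-0.0159  0.0184] y [-0.0413  0.0276]
scene 0.06 119 n [-0.0153  0.0233] y [-0.0185  0.0145]
scene 0.045 87 n [-0.0179  0.0232] y [-0.0228  0.0421]
 foot bottom z [0.0938 0.0938 0.0944]
side 0.092 83 n [-0.0203  0.0134] y [-0.038   0.0328]
side 0.06 166 n [-0.0215  0.0182] y [-0.012   0.0173]
side 0.045 133 n [-0.0216  0.0174] y [-0.0134  0.0442]
 foot bottom z [0.0925 0.0936 0.0959]
[0.5604882  0.18294029 0.21172837] [ 3.14101612e+00 -9.73204868e-04  5.93819090e-01] [-0.2730328  -0.18312871 -3.43048727] 8.15
turn [ 0.001 -0.001 -0.   ] cm [ 0.05 -0.52  2.17]
```

View pics/sc3.png

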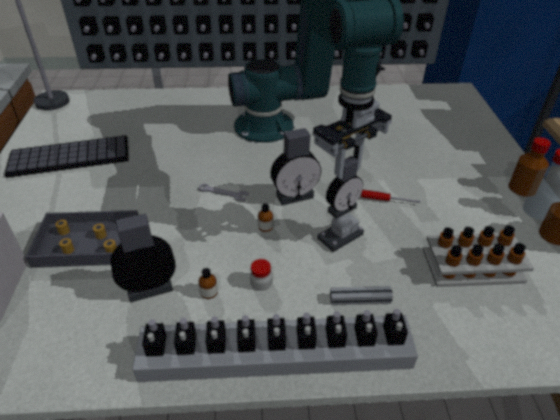

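The scene view shows the gauge held upright over the stud at about (345,195), and the depth check puts it about 5 mm short along +y. I'll correct that and descend to just above the crown.

Call:
{"op": "move_arm", "data": {
  "deltas": [0,0,0,0.2,-0.5,0.7,1,0,0,0,0.2,-0.5,1.4,1,0,0,0,0.2,-0.5,2.0,1,0,0,0,0.2,-0.5,2.2,1,0,0,0,0.2,-0.5,2.2,1,0,0,0,0.2,-0.5,2.2,1]
}}

```text
time: 8.75
tool_pos: [0.5591, 0.1888, 0.1892]
ee_rot: [3.141, -0.0, 0.595]
wrist_force: [0.5, -0.5, -4.1]
width: 0.0439
finger_force: 30.0
```

Call:
{"op": "move_arm", "data": {
  "deltas": [0,0,0,0,0,0.05,1,0,0,0,0,0,0.1,1,0,0,0,0,0,0.1,1,0,0,0,0,0,0.1,1]
}}

```text
time: 9.15
tool_pos: [0.5591, 0.1887, 0.1882]
ee_rot: [3.141, -0.0, 0.595]
wrist_force: [1.0, -0.9, -4.1]
width: 0.0443
finger_force: 30.0
```

Contact is expected at a TCP height of about 0.186, so I'll go down in 0.5 mm steps.

Call:
{"op": "move_arm", "data": {
  "deltas": [0,0,0,0,0,0.05,1,0,0,0,0,0,0.1,1,0,0,0,0,0,0.1,1,0,0,0,0,0,0.1,1]
}}

```text
time: 9.55
tool_pos: [0.559, 0.1888, 0.1871]
ee_rot: [3.142, 0.0, 0.595]
wrist_force: [0.5, 0.3, -4.2]
width: 0.0437
finger_force: 30.0
```

Call:
{"op": "move_arm", "data": {
  "deltas": [0,0,0,0,0,0.05,1,0,0,0,0,0,0.05,1,0,0,0,0,0,0.05,1]
}}

```text
time: 9.85
tool_pos: [0.559, 0.1888, 0.1866]
ee_rot: [3.142, 0.0, 0.595]
wrist_force: [0.1, 0.4, -4.2]
width: 0.0441
finger_force: 30.0
```

Call:
{"op": "move_arm", "data": {
  "deltas": [0,0,0,0,0,0.05,1,0,0,0,0,0,0.05,1,0,0,0,0,0,0.05,1]
}}

```text
time: 10.15
tool_pos: [0.5591, 0.1888, 0.1863]
ee_rot: [3.141, -0.0, 0.595]
wrist_force: [-0.2, -1.0, -2.7]
width: 0.0439
finger_force: 30.0
```

Call:
{"op": "move_arm", "data": {
  "deltas": [0,0,0,0,0,0.04,1,0,0,0,0,0,0.04,1,0,0,0,0,0,0.04,1,0,0,0,0,0,0.04,1]
}}

```text
time: 10.55
tool_pos: [0.5591, 0.1888, 0.1863]
ee_rot: [3.141, -0.001, 0.595]
wrist_force: [-0.4, -0.2, 1.0]
width: 0.0435
finger_force: 30.0
```

Run:
```python
from d import *
F=[]
for i in range(4): robot.snapshot('side');F.append(robot.get_obs()['wrist_force'])
o=robot.get_obs();print(np.mean(F,0),o['wrist_torque'],o['tool_pos'],o['time'])
```

```text
[-1.3304416  -0.13971275  0.4455972 ] [-0.02518627  0.29997113  0.0327513 ] [0.5591087  0.1888345  0.18625038] 10.75
```

The wrist force has risen by about 4.6 N, so the foot is resting upright on the crown. Now I'll rock it gradually towards +y, rolling about the foot's middle.

Call:
{"op": "move_arm", "data": {
  "deltas": [-0.03,0,0,0,-0.35,0.0,1,-0.06,0,0,0,-0.7,0.017,1,-0.09,0,0,0,-1.05,0.039,1,-0.12,0,0,0,-1.39,0.069,1,-0.12,0,0,0,-1.39,0.069,1,-0.12,0,0,0,-1.39,0.069,1]
}}

```text
time: 11.35
tool_pos: [0.5509, 0.2012, 0.1852]
ee_rot: [3.022, -0.0, 0.596]
wrist_force: [-0.5, 0.9, 0.7]
width: 0.0438
finger_force: 30.0
```

```bash
cat > st.py <<'E'
from d import *
F=[]
for i in range(5): robot.snapshot('side');F.append(robot.get_obs()['wrist_force'])
o=robot.get_obs();print(np.mean(F,0).round(2),o['tool_pos'].round(4),o['ee_rot'].round(3),o['finger_force'],o['width'],o['time'])
Rt=rot(o['ee_rot']); print('lean',np.arccos(-Rt[2,2]),'foot est',o['tool_pos']+Rt@[0,0,.1163])
E
python3 st.py
```

```text
[-1.56  1.68  2.12] [0.551  0.201  0.1852] [ 3.024e+00 -1.000e-03  5.950e-01] 29.999132752418518 0.04379558974610267 11.6
lean 0.11787766737105825 foot est [0.55868798 0.189729   0.06969531]
```

Call:
{"op": "move_arm", "data": {
  "deltas": [-0.035,0,0,0,-0.4,-0.002,1,-0.065,0,0,0,-0.75,0.005,1,-0.1,0,0,0,-1.15,0.025,1,-0.13,0,0,0,-1.5,0.05,1,-0.13,0,0,0,-1.5,0.05,1,-0.13,0,0,0,-1.5,0.05,1]
}}

```text
time: 12.2
tool_pos: [0.5429, 0.2129, 0.1826]
ee_rot: [2.893, -0.0, 0.595]
wrist_force: [-0.6, 1.9, 0.1]
width: 0.044
finger_force: 30.0
```

```bash
python3 st.py
python3 - <<'E'
from pol import *
S=[snap('scene') for _ in range(24)]; s=S[0]
s['image']=np.mean([a['image'] for a in S],0).astype(np.float32); s['depth']=np.median([a['depth'] for a in S],0)
np.save('sc4.npy',s,allow_pickle=True)
yaw=.594;a=.25;n=np.array([np.cos(yaw),np.sin(yaw),0]);y=np.array([-n[1],n[0],0])
f=np.array([.5605,.189,.0705]); c=f+.016*n+.062*(np.cos(a)*np.array([0,0,1])+np.sin(a)*y)
im=polar(s,c,yaw,a,'r4'); 
cv2.imwrite('pics/r4.png',np.clip(cv2.resize(im,(600,600))*1.4,0,255).astype(np.uint8))
E
```

```text
[-1.04  2.9   0.48] [0.543  0.2128 0.1827] [ 2.893 -0.     0.594] 29.998961091041565 0.04391804461592041 12.45
lean 0.24845283066869606 foot est [0.5590178  0.18916596 0.06994021]
```

View pics/r4.png

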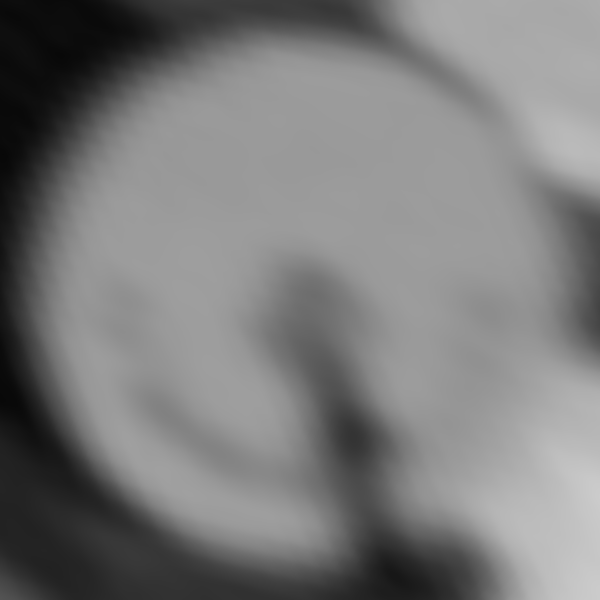

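The rectified scene view shows the pointer running from about (305,300) to (375,540) and meeting the dark wedge at the edge near (390,565). I'll check it with numbers.

Run:
```python
from pol import *
for f,yaw,a,c in(('sceneavg.npy',.775,0,[.5615,-.1605,.062]),('sc4.npy',.594,.25,None)):
    s=np.load(f,allow_pickle=True).item()
    if c is None:
        n=np.array([np.cos(yaw),np.sin(yaw),0]);y=np.array([-n[1],n[0],0]); c=np.array([.5605,.189,.0705])+.016*n+.062*(np.cos(a)*np.array([0,0,1])+np.sin(a)*y)
    im=polar(s,np.array(c),yaw,a,'x'); t=np.arange(-.2,.66,.05); print('   ',(t*100).round().astype(int))
    for r in range(20,50,3): print(r,sample(im,r,t).astype(int))
```

```text
[-20 -15 -10  -5   0   5  10  15  20  25  30  35  40  45  50  55  60  65]
20 [ 78  69  60  53  48  47  51  59  70  79  86  93 100 103 104 105 106 107]
23 [ 76  66  53  44  39  38  44  54  66  77  89  98 101 104 106 107 107 108]
26 [ 80  68  53  41  34  34  41  51  63  78  90  96 101 104 105 106 106 107]
29 [ 86  74  58  46  39  40  48  57  69  82  90  98 100 101 102 103 104 104]
32 [ 90  80  65  54  46  47  57  67  80  87  95 100 101 101 101 102 104 103]
35 [ 96  88  74  61  50  51  60  74  84  91  98 100 103 103 103 104 105 105]
38 [101  95  85  70  56  51  57  68  78  88  94 101 103 104 104 104 105 105]
41 [102 100  92  79  65  53  52  54  64  72  84  93  99 102 100 100 100 101]
44 [92 91 87 80 69 55 46 41 42 52 64 80 88 91 92 87 90 95]
47 [73 72 68 66 62 52 40 32 24 28 44 58 70 76 72 72 77 87]
    [-20 -15 -10  -5   0   5  10  15  20  25  30  35  40  45  50  55  60  65]
20 [108 106 103  99  92  86  79  72  63  56  53  50  51  56  64  72  80  88]
23 [109 107 102  99  94  86  77  69  60  51  44  40  41  47  57  68  80  92]
26 [106 105 102  97  92  87  77  68  59  48  41  37  38  43  53  64  78  90]
29 [98 98 96 94 89 84 78 69 61 52 45 43 44 50 59 66 79 89]
32 [99 98 96 93 89 83 79 71 63 56 52 52 56 65 72 77 86 92]
35 [107 107 105 103  99  93  85  78  67  58  55  57  66  75  85  91  96 100]
38 [113 113 112 111 107 103  93  83  70  59  54  58  68  81  93 100 104 108]
41 [108 107 108 106 105  99  94  82  69  56  49  52  64  81  92 103 107 112]
44 [ 90  90  89  89  87  84  81  72  60  45  38  40  53  71  83  95 104 113]
47 [ 62  62  64  63  61  61  58  54  46  34  25  28  39  55  68  79  95 110]
```

The pointer (0.30 at r = 38 mm) and the wedge (0.31 at r = 44–47 mm) now merge into one line. The contact force is about 5 N and the grip is 30 N, so I'll hand in.

```bash
python3 st.py; python3 -c "
from bench import robot
print(robot.close_job())"
```

```text
[-1.43  3.63  0.02] [0.5429 0.2125 0.1827] [2.891 0.    0.595] 29.9993634223938 0.04366204097085951 13.9
lean 0.25011696380061627 foot est [0.55904905 0.18870297 0.07004756]
the job is handed in; nothing more can be done
None
```

I handed the job in with the gripper still holding the 152 mm gauge on the crown, leaning about 0.25 rad; its pointer settled on the wedge mark to within about 0.02 rad by the camera check, and the foot pressed on the stud with roughly 4–5 N (the hand-in returned no verdict).

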